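# Release a cabinet fitting and catch it on the chute

## Task

On the fittings dispenser, press the red key down with one fingertip so that the spring pops the blue block out past its stop tab, and catch the block with the other finger as it slides down the chute, before it runs off the end. Do not grip, lift or tip the block, and leave the other things on the bench where they are. Finish while still holding: the key kept down with the one finger and the block standing still on the chute against the other.

Things in the scene. Friction and masses are not known exactly. Their poses are not given: they have to be found in the camera images.
- dispenser: Fixed table-top dispenser, placed and turned differently each time. Origin on the table surface under the middle of the chute at the stop tab; z up, x the level downhill direction of the chute, y from the chute's middle line (y = 0) towards the red key. Its plywood base plate, 10 mm thick, spans x -120 to +130 mm and y -45 to +115 mm.
- chute: Slippery aluminium chute, sloping 18 degrees down along its own +x. Origin on its floor at the waiting block's front face, 62 mm above the table; z square to the floor. Floor 50 mm wide, x -110 to +115 mm. Side rails 42 mm apart inside, 22 mm high uphill of x = -12 mm and 6 mm high below it. A yellow spring housing 36 mm high covers x -110 to -68 mm.
- ejector (a joint): Travel of the steel ejector head that pushes the block from behind, down the chute: 0 loaded (2 N on the block), 0.030 m fully out (1 N); moves by itself.
- catch_spot (a point): Point on the middle of the chute floor, 48 mm downhill from the waiting block's front face and level with the red key along the chute (floor here 47 mm above the table). A fingertip standing over it beside the pressed key blocks the block's way.
- chute_end (a point): Middle of the lower open edge of the chute floor, 115 mm downhill from the waiting block's front face, 26 mm above the table.
- key (a joint): Red key, how far it is pressed straight down: 0 up, 0.012 m fully down; 2 N to start, 5 N to hold fully down; springs up when let go. It carries the steel stop tab that stands 7 mm out of the chute floor before the block. At about 8 mm of travel the tab is below the floor and the block pops out at once. Keep it at 9 mm or more.
- key_top (a point): Centre of the red key's flat top, 32 mm along the chute x 28 mm across, 72 mm above the table when up, 60 mm when fully down; moves with the key. It lies at dispenser x +48, y +58 mm, so 58 mm to the side of the chute's middle line. The black housing under it is 44 x 36 mm, its top 50 mm above the table.
- block: Blue cabinet fitting, 60 mm long (along the chute) x 38 wide x 26 high, about 0.14 kg, lying loose on the chute behind the stop tab. Origin in the centre of its underside, 30 mm behind its front face. Its own axes are level at the start (z vertical, x level downhill). Once released it slides off within about half a second if nothing stops it.
- block_nose (a point): Centre of the blue block's downhill (front) face. The face's upper edge overhangs: while waiting it stands 87 mm above the table and 8 mm downhill of the dispenser's origin; after 30 mm of sliding it is about 77 mm above the table.
- spare: Bystander: grey fitting, 60 x 38 x 26 mm, lying loose on the dispenser's base plate uphill of the key. Origin under its centre.
- jar: Bystander: small jar, 40 mm wide, 55 mm high, standing loose on the bench close to the chute on the side away from the key. Origin under its centre.
- tape: Bystander: roll of tape (ring) 90 mm wide, 25 mm high. Origin under its centre.
- hinge: Bystander: loose steel cabinet hinge about 100 x 56 x 13 mm. Origin at its underside.
- mug: Bystander: blue mug, 76 mm wide, 85 mm high. Origin under its centre.
- carton: Bystander: small cardboard carton 100 x 70 x 55 mm. Origin under its centre.
- screwdriver: Bystander: screwdriver with a yellow handle lying across the bench beyond the dispenser. Origin at its underside.
Things that resemble listed ones, but are neither listed nor needed, are in the scene too. Leave any green look-alike of the block alone.

How it is judged:
By the outcome, as a careful person would: the job done as asked, in the order asked, and still so for the second after the job is handed in, while the arm keeps its last pose, push and grip.
It also fails if it takes over 32 s, if anything falls off the work surface, if the arm or the gripper's body presses on something with over 40 N, if the wrist force passes 120 N, or if a joint passes its speed limit or range.

## Robot

A 6-joint arm with a two-finger parallel gripper is mounted at the origin on the work surface. World frame = base frame: x ahead of the robot, y to its left, z up, the work surface at z = 0. Lengths are in m, angles in degrees, forces in N, time in s.
With the tool pointing down it reaches from about 0.3 to 0.75 m from the base axis. Payload 8.5 kg.
Tool frame: the origin (TCP) lies midway between the tips of the shut fingers; the grasp point (between the pads) lies 19 mm behind it (env.hold_point_z is the distance from the TCP to the grasp point, in m); z points along the fingers, y is the line along which they close (so a half turn about z gives the same grasp; the last joint's range is limited). The gripper opens to 85 mm and grips with 20 to 120 N. Pads are 22 mm wide; open, the fingers measure 114 mm over their backs; the gripper's body (76 mm by 85 mm) begins 54 mm behind the grasp point. The pads swing forward as they close: fully open they stand 13 mm farther back than shut.
Start: joints at [-84.07, 21.807, 74.336, -0, 83.858, -12.336], TCP at [0.172, -0.522, 0.231] pointing down, gripper open.
Joint ranges: [-178.18, 178.18], [-50.72, 133.34], [12.68, 142.11], [-81.47, 261.47], [9.98, 163.14], [-165.26, 165.26]. Speed limits (degrees/s): [136.94, 136.94, 180, 180, 180, 180].

## Interface

Orientations are given as a 3x3 rotation matrix whose columns are the frame's x, y, z axes.
In Python, from rig import observe, get_image, camera_info, env gives the robot as it stands.
- The arm moves only by the tool drive_tool, never from a script. Its arguments are lists of equal length, an entry for each row: "offset": the shift along the tool's x, y, z in units of 40 mm (1.0 is 40 mm), a list of three; "turn": the turn, a rotation vector about the tool's x, y, z in units of 6 degrees (1.0 is 6 degrees), a list of three; "hand": the opening, from 0 (shut) to 1 (fully open). A call has exactly 10 rows; each row shifts and turns the commanded pose from where the row before left it, along the tool's axes as they then stand; what a row does not reach is not made up. A row lasts 1/8 s, in which the tool goes at most 62.5 mm and 10.7 degrees, less where a joint would pass 70% of its speed; a pose out of reach is approached as far as the arm can. A call is refused whole if a number of a shift passes 1 or a number of a turn 1, either way. A call with a gripper value outside its range is refused whole. The fingers move at their own pace and stop on an object; "newtons" is the grip in N (left out, the last holds). Time passes only in rows, so rows that do not move let the fingers close, or fill a call up. It gives the time, the measured TCP pose, the force, the opening and the grip force at its end, in the units of the state.
- observe(): the state, without advancing time (a new reading comes with each control period).
- get_image(name): name is "scene" or "top"; returns the picture (400x640x3 uint8, blue, green, red); there is no depth.
- camera_info(name): a dict with "fx", "fy", "cx", "cy" (pixels), "world_to_cam" (4x4, takes a point from world to camera coordinates). Camera axes: x right, y down, z forward; pixel columns grow to the right and rows downward; lengths in m; the calibration is good to about 2 mm. A picture is of the moment at which its call begins. camera_info takes no time and is no camera call.
- env.close_job(): hands the job in; it is judged then, once.
The state is a dict: "time_s": time; "q": joint angles; "qvel": joint speeds; "joint_efforts": joint torques, N m; "position": TCP position; "tool_rot": TCP orientation; "ft_force": force on the tool from outside, world axes, zero at the start; "wrist_torque": the same for the moment, N m; "grip_width": finger opening in m; "gripper_force": force on a finger pad.
Only numpy, scipy, OpenCV 4.12 (cv2) and the standard library are available. Lean on these libraries where they do the work, as an engineer would, in place of code of your own. Each camera call takes 0.05 s, during which the arm holds its last target. There are 200 camera calls.

## Working session

There is one attempt and no reset: what is moved stays moved. The work goes in short steps, Python scripts to look and compute and a tool call to move; the robot and the scene stay as the last step left them, time stands still between calls to the robot, and variables do not carry over. Pictures are saved under pics/ and viewed, at most 10 in all, crops included, and the job is handed in when it is done.

Besides the shell and the picture viewer there is one more tool, called after ">>>" as name(argument=value, ...) on one line, values as JSON. drive_tool: Moves the arm, as the interface text tells. Its arguments: {"type":"object","properties":{"offset":{"type":"array"},"turn":{"type":"array"},"hand":{"type":"array"},"newtons":{"type":"number"}},"required":["offset","turn","hand"]}

```bash
mkdir -p pics; python3 - <<'E'
from rig import *
import cv2
for n in("scene","top"):
    cv2.imwrite(f"pics/{n}0.png",get_image(n)); c=camera_info(n);print(n,c)
o=observe();print(o)
E
```

```text
scene {'fx': 373.0474180171868, 'fy': 373.0474180171868, 'cx': 321.5205823712833, 'cy': 197.3794835113895, 'world_to_cam': array([[-0.18249843,  0.98316266,  0.00924747,  0.09422316],
       [ 0.66685106,  0.13068398, -0.73364253, -0.32450054],
       [-0.72249843, -0.12772192, -0.67947268,  1.5239741 ],
       [ 0.        ,  0.        ,  0.        ,  1.        ]])}
top {'fx': 481.20298851023415, 'fy': 481.20298851023415, 'cx': 324.4888947022817, 'cy': 195.32957599024513, 'world_to_cam': array([[ 0.02519456, -0.99964135,  0.00907782, -0.04095455],
       [-0.99660308, -0.02582813, -0.07819979,  0.55052767],
       [ 0.07840621, -0.00707677, -0.99689638,  1.42167438],
       [ 0.        ,  0.        ,  0.        ,  1.        ]])}
{'time_s': 0.1, 'q': array([-8.40714713e+01,  2.18372143e+01,  7.43806090e+01,  2.05277021e-03,
        8.38571449e+01, -1.23356806e+01]), 'qvel': array([ 0.04086609, -0.09452833, -0.19110437,  0.01437028,  0.01339518,
        0.0104942 ]), 'joint_efforts': array([ 2.69409516e-03, -4.49221122e+01, -2.31651431e+01, -2.04862063e-04,
        3.69751637e-03,  8.16028290e-06]), 'position': array([ 0.17234924, -0.52201961,  0.23077156]), 'tool_rot': array([[ 9.49622657e-01,  3.13395595e-01, -9.97147636e-05],
       [ 3.13395453e-01, -9.49621812e-01,  1.30512330e-03],
       [ 3.14328580e-04, -1.27062481e-03, -9.99999143e-01]]), 'ft_force': array([0.36642211, 0.68554068, 0.10956403]), 'wrist_torque': array([ 0.0512114 , -0.01470045,  0.04040069]), 'gripper_force': 0.0, 'grip_width': 0.08557497292196355}
```

View pics/top0.png

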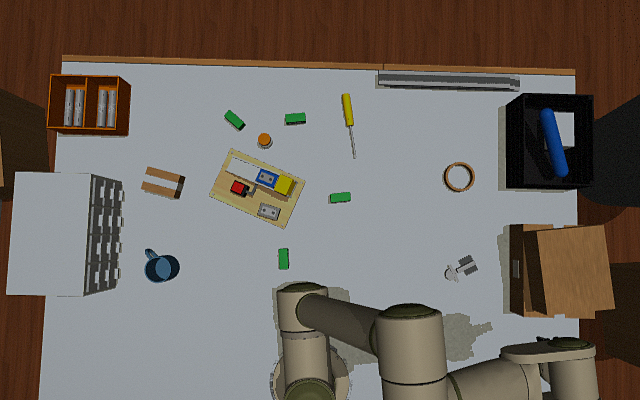

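View pics/scene0.png

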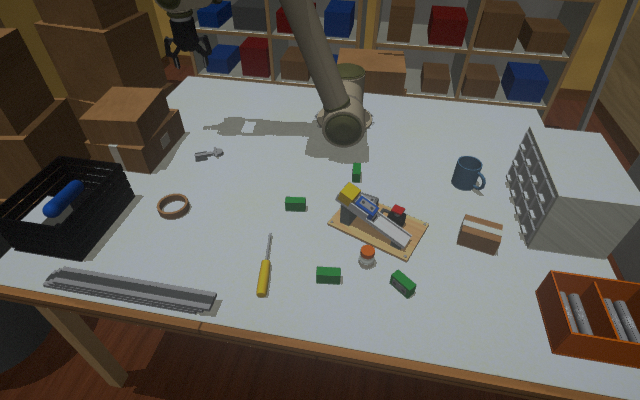

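The pictures show the dispenser at top px ~(258,188), with the key at (239,187) and the block at (267,178). Downhill is towards image left (world +y) and slightly up. I'll zoom in on both.

```bash
python3 - <<'E'
import cv2,numpy as np
a=cv2.imread("pics/top0.png")[135:240,195:320]; b=cv2.imread("pics/scene0.png")[175:275,320:440]
a=cv2.resize(a,None,fx=4,fy=4,interpolation=cv2.INTER_CUBIC)[:400,:];b=cv2.resize(b,None,fx=2.4,fy=2.4,interpolation=cv2.INTER_CUBIC)
o=np.zeros((420,800,3),np.uint8);o[:400,:500]=a;o[:240,500:788]=b
cv2.imwrite("pics/crop.png",o)
E
```

```text
(no output)
```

View pics/crop.png

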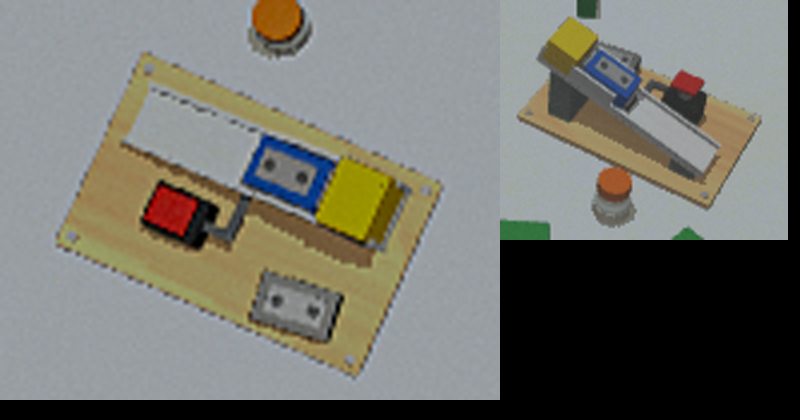

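```bash
cat > h.py <<'E'
import numpy as np
from rig import *
from scipy.optimize import least_squares
from scipy.spatial.transform import Rotation as R
def proj(n,P):
    c=camera_info(n);p=c["world_to_cam"]@np.append(P,1)
    return np.array([c["fx"]*p[0]/p[2]+c["cx"],c["fy"]*p[1]/p[2]+c["cy"]])
def W(v,P):
    c,s=np.cos(v[2]),np.sin(v[2]);return np.array([v[0]+c*P[0]-s*P[1],v[1]+s*P[0]+c*P[1],P[2]])
def togo(v,P):
    "remaining shift in tool units (40 mm), turn in 6 deg units, tool x along dispenser x, tool down"
    o=observe();T=o["tool_rot"];d=W(v,P)-o["position"]
    x=[np.cos(v[2]),np.sin(v[2]),0];G=np.array([x,np.cross([0,0,-1],x),[0,0,-1]]).T
    print("t",o["time_s"],"pos",o["position"].round(4),"d mm",(d*1000).round(1),"shift",(T.T@d/.04).round(3),"shift in goal axes",(G.T@d/.04).round(3),
     "turn",(R.from_matrix(T.T@G).as_rotvec(degrees=True)/6).round(3),"F",o["ft_force"].round(2),"w",round(o["grip_width"],4),"q",o["q"].round(1))
E
python3 - <<'E'
from h import *
t=lambda u,v:(195+u/4,135+v/4); s=lambda u,v:(320+(u-500)/2.4,175+v/2.4)
K=(.048,.058,.072)
D=[("top",(.13,-.045,.01),t(143,53)),("top",(-.12,-.045,.01),t(441,183)),("top",(-.12,.115,.01),t(356,377)),("top",(.13,.115,.01),t(57,243)),("top",K,t(173,210)),
("scene",(.13,.115,.01),s(761,121)),("scene",(.13,-.045,.01),s(709,205)),("scene",(-.12,-.045,.01),s(518,115)),("scene",K,s(687,82))]
f=lambda v:np.concatenate([proj(n,W(v,P))-p for n,P,p in D])
r=least_squares(f,[.55,.1,1.1],loss="soft_l1");v=r.x;np.save("v.npy",v)
print(v,np.degrees(v[2]),f(v).reshape(-1,2).round(1))
for P in [(.048,.029,.12),K,(.0456,0,.047)]:print(W(v,P))
togo(v,(.048,.029,.14))
E
```

```text
[0.6005064  0.15878087 1.1800931 ] 67.61435420294028 [[ 0.  -1. ]
 [ 0.6 -0.4]
 [ 0.2 -0.5]
 [-0.7 -0.6]
 [-0.6 -0.5]
 [ 0.4 -2.9]
 [-0.1 -1. ]
 [-0.6 -1.4]
 [ 0.2 -1.4]]
[0.59197206 0.21420798 0.12      ]
[0.56515746 0.22525231 0.072     ]
[0.61787265 0.20094452 0.047     ]
t 0.1 pos [ 0.1723 -0.522   0.2308] d mm [419.6 736.2 -90.8] shift [ 15.73  -14.188   2.292] shift in goal axes [21.014  2.69   2.269] turn [-1.000e-02 -8.000e-03 -8.225e+00] F [0.37 0.69 0.11] w 0.0856 q [-84.1  21.8  74.4   0.   83.9 -12.3]
```

>>> drive_tool(offset=[[0.5, -0.45, 0], [1, -0.9, 0], [1, -0.9, 0], [1, -0.9, 0], [1, -0.9, 0], [1, -0.9, 0], [1, -0.9, 0], [1, -0.9, 0], [1, -0.9, 0], [0.6, -0.5, 0]], turn=[[0, 0, 0], [0, 0, 0], [0, 0, 0], [0, 0, 0], [0, 0, 0], [0, 0, 0], [0, 0, 0], [0, 0, 0], [0, 0, 0], [0, 0, 0]], hand=[0.6, 0.6, 0.6, 0.6, 0.6, 0.6, 0.6, 0.6, 0.6, 0.6])

```text
time_s: 1.35
position: [0.4164, -0.0964, 0.2312]
tool_rot: [[0.949, 0.315, -0.0], [0.315, -0.949, 0.0], [-0.0, -0.0, -1.0]]
ft_force: [0.5, -1.2, -0.6]
grip_width: 0.0513
gripper_force: 0.0
```

```bash
python3 -c "
from h import *
togo(np.load('v.npy'),(.048,.029,.14))"
```

```text
t 1.35 pos [ 0.4164 -0.0964  0.2312] d mm [175.6 310.6 -91.2] shift [ 6.615 -5.985  2.282] shift in goal axes [8.852 1.101 2.28 ] turn [-4.000e-03 -0.000e+00 -8.206e+00] F [ 0.46 -1.16 -0.6 ] w 0.0513 q [-29.    9.4  92.1   0.   78.5  42.6]
```

>>> drive_tool(offset=[[0.67, -0.6, 0], [0.73, -0.53, 0], [0.78, -0.45, 0], [0.82, -0.37, 0], [0.86, -0.28, 0], [0.88, -0.19, 0], [0.9, -0.09, 0], [0.9, 0, 0], [0.9, 0.1, 0], [0.4, 0.05, 0]], turn=[[0, 0, -1], [0, 0, -1], [0, 0, -1], [0, 0, -1], [0, 0, -1], [0, 0, -1], [0, 0, -1], [0, 0, -1], [0, 0, -0.2], [0, 0, 0]], hand=[0.6, 0.6, 0.6, 0.6, 0.6, 0.6, 0.6, 0.6, 0.6, 0.6])

```text
time_s: 2.6
position: [0.5854, 0.1988, 0.2305]
tool_rot: [[0.382, 0.924, -0.001], [0.924, -0.382, -0.0], [-0.0, -0.001, -1.0]]
ft_force: [-0.3, 0.4, 0.3]
grip_width: 0.0513
gripper_force: 0.0
```

```bash
python3 -c "
from h import *
togo(np.load('v.npy'),(.048,.029,.11))"
```

```text
t 2.6 pos [0.5854 0.1988 0.2305] d mm [   6.6   15.4 -120.5] shift [0.421 0.008 3.012] shift in goal axes [0.42  0.006 3.012] turn [-0.01   0.004 -0.009] F [-0.31  0.45  0.3 ] w 0.0513 q [ 7.8 28.9 62.7  0.  88.5 30.2]
```

>>> drive_tool(offset=[[0.2, 0, 0.3], [0.2, 0, 0.6], [0, 0, 0.7], [0, 0, 0.7], [0, 0, 0.5], [0, 0, 0.2], [0, 0, 0], [0, 0, 0], [0, 0, 0], [0, 0, 0]], turn=[[0, 0, 0], [0, 0, 0], [0, 0, 0], [0, 0, 0], [0, 0, 0], [0, 0, 0], [0, 0, 0], [0, 0, 0], [0, 0, 0], [0, 0, 0]], hand=[0.6, 0.6, 0.6, 0.6, 0.6, 0.6, 0.6, 0.6, 0.6, 0.6])

```text
time_s: 3.85
position: [0.5913, 0.212, 0.1118]
tool_rot: [[0.383, 0.924, 0.001], [0.924, -0.383, 0.0], [0.0, 0.001, -1.0]]
ft_force: [0.6, 0.0, -0.2]
grip_width: 0.0509
gripper_force: 0.0
```

```bash
python3 - <<'E'
from h import *
import cv2
v=np.load('v.npy');togo(v,(.048,.029,.08))
o=[]
for n,(a,b) in (("scene",(330,140)),("top",(210,140))):
    i=cv2.resize(get_image(n)[b:b+120,a:a+100],None,fx=4,fy=4,interpolation=cv2.INTER_CUBIC)
    for P,c in (((.048,.058,.072),(0,255,0)),((.0456,0,.047),(255,0,255)),((.048,.0,.11),(0,255,255)),((.048,.058,.11),(0,255,255))):
        p=(proj(n,W(v,P))-[a,b])*4;cv2.circle(i,tuple(int(k) for k in p),3,c,-1)
    o.append(i)
cv2.imwrite("pics/c1.png",np.hstack(o))
E
```

```text
t 3.85 pos [0.5913 0.212  0.1118] d mm [  0.7   2.2 -31.8] shift [ 0.057 -0.006  0.794] shift in goal axes [ 0.057 -0.005  0.794] turn [ 0.006 -0.004 -0.024] F [ 0.62  0.03 -0.22] w 0.0509 q [ 8.9 35.3 71.4  0.  73.3 31.5]
```

View pics/c1.png

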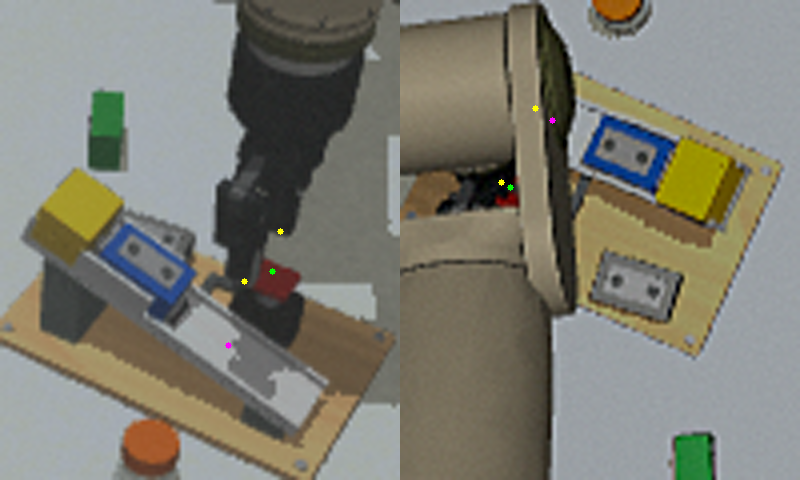

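The scene crop shows the catch finger's tip at (240,285), over the chute. The key finger's tip is at (283,235), over the red key. Both match the model, so I'll descend to just above the key.

>>> drive_tool(offset=[[0.05, 0, 0.2], [0, 0, 0.2], [0, 0, 0.2], [0, 0, 0.15], [0, 0, 0], [0, 0, 0], [0, 0, 0], [0, 0, 0], [0, 0, 0], [0, 0, 0]], turn=[[0, 0, 0], [0, 0, 0], [0, 0, 0], [0, 0, 0], [0, 0, 0], [0, 0, 0], [0, 0, 0], [0, 0, 0], [0, 0, 0], [0, 0, 0]], hand=[0.6, 0.6, 0.6, 0.6, 0.6, 0.6, 0.6, 0.6, 0.6, 0.6])

```text
time_s: 5.2
position: [0.5919, 0.2138, 0.0814]
tool_rot: [[0.383, 0.924, 0.0], [0.924, -0.383, 0.0], [0.0, 0.0, -1.0]]
ft_force: [-0.6, -0.1, 0.6]
grip_width: 0.0516
gripper_force: 0.0
```

```bash
python3 - <<'E'
from h import *
import cv2
v=np.load('v.npy');togo(v,(.048,.029,.06))
cv2.imwrite("pics/c2.png",cv2.resize(get_image("scene")[175:265,330:440],None,fx=6,fy=6,interpolation=cv2.INTER_CUBIC))
E
```

```text
t 5.2 pos [0.5919 0.2138 0.0814] d mm [  0.    0.4 -21.4] shift [ 0.009 -0.003  0.534] shift in goal axes [ 0.009 -0.003  0.534] turn [ 0.    -0.    -0.025] F [-0.62 -0.15  0.58] w 0.0516 q [ 9.1 37.3 73.1 -0.  69.6 31.6]
```

View pics/c2.png

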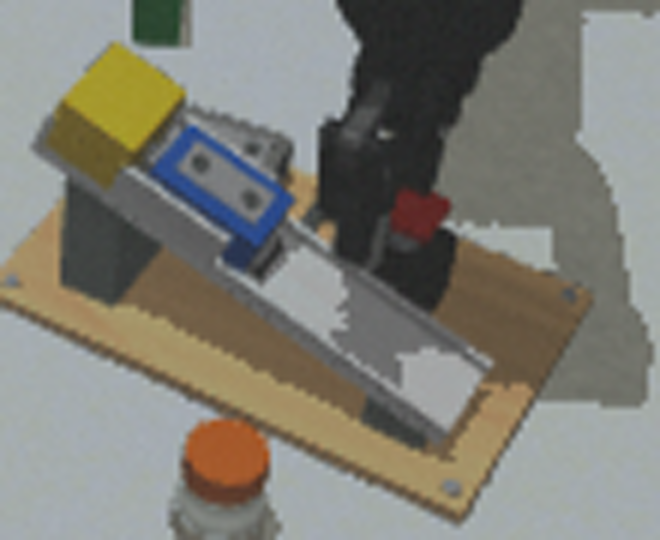

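The scene crop shows the catch finger's tip at about (350,258) in the crop, above the chute floor and clear of the block. The key finger is over the key's left part. I'll check this numerically before the press.

```bash
python3 - <<'E'
from h import *
v=np.load('v.npy')
for P in [(.048,-.004,.084),(.037,-.011,.084),(.059,-.011,.084),(.059,.004,.084),(.048,.0615,.084),(.059,.0545,.084),(.064,.044,.072),(.064,.072,.072),(.032,.072,.072),(.032,.044,.072)]:
    print(P,((proj("scene",W(v,P))-[330,175])*6).round())
E
```

```text
(0.048, -0.004, 0.084) [355. 259.]
(0.037, -0.011, 0.084) [325. 259.]
(0.059, -0.011, 0.084) [371. 279.]
(0.059, 0.004, 0.084) [385. 258.]
(0.048, 0.0615, 0.084) [416. 174.]
(0.059, 0.0545, 0.084) [432. 192.]
(0.064, 0.044, 0.072) [428. 228.]
(0.064, 0.072, 0.072) [453. 192.]
(0.032, 0.072, 0.072) [390. 166.]
(0.032, 0.044, 0.072) [364. 201.]
```

>>> drive_tool(offset=[[0, 0.05, 0.1], [0, 0, 0.1], [0, 0, 0.1], [0, 0, 0.1], [0, 0, 0], [0, 0, 0], [0, 0, 0], [0, 0, 0], [0, 0, 0], [0, 0, 0]], turn=[[0, 0, 0], [0, 0, 0], [0, 0, 0], [0, 0, 0], [0, 0, 0], [0, 0, 0], [0, 0, 0], [0, 0, 0], [0, 0, 0], [0, 0, 0]], hand=[0.6, 0.6, 0.6, 0.6, 0.6, 0.6, 0.6, 0.6, 0.6, 0.6])

```text
time_s: 6.5
position: [0.5937, 0.2131, 0.0654]
tool_rot: [[0.383, 0.924, -0.0], [0.924, -0.383, -0.0], [-0.0, -0.0, -1.0]]
ft_force: [-0.9, -0.6, 2.6]
grip_width: 0.0517
gripper_force: 1.1
```

>>> drive_tool(offset=[[0, 0, 0.05], [0, 0, 0.05], [0, 0, 0.05], [0, 0, 0.05], [0, 0, 0.05], [0, 0, 0], [0, 0, 0], [0, 0, 0], [0, 0, 0], [0, 0, 0]], turn=[[0, 0, 0], [0, 0, 0], [0, 0, 0], [0, 0, 0], [0, 0, 0], [0, 0, 0], [0, 0, 0], [0, 0, 0], [0, 0, 0], [0, 0, 0]], hand=[0.6, 0.6, 0.6, 0.6, 0.6, 0.6, 0.6, 0.6, 0.6, 0.6])

```text
time_s: 7.75
position: [0.5939, 0.2133, 0.0565]
tool_rot: [[0.383, 0.924, 0.001], [0.924, -0.383, 0.0], [0.001, 0.001, -1.0]]
ft_force: [-3.7, 0.1, 12.6]
grip_width: 0.0512
gripper_force: 7.3
```

```bash
python3 - <<'E'
from h import *
import cv2
v=np.load('v.npy');togo(v,(.048,.029,.055))
cv2.imwrite("pics/c3.png",cv2.resize(get_image("scene")[175:265,330:440],None,fx=6,fy=6,interpolation=cv2.INTER_CUBIC))
E
```

```text
t 7.75 pos [0.5939 0.2133 0.0565] d mm [-2.   0.9 -1.5] shift [ 0.003 -0.054  0.037] shift in goal axes [ 0.003 -0.054  0.037] turn [ 0.008 -0.007 -0.022] F [-3.69  0.1  12.58] w 0.0512 q [ 9.  39.  74.3  0.  66.6 31.5]
```

View pics/c3.png

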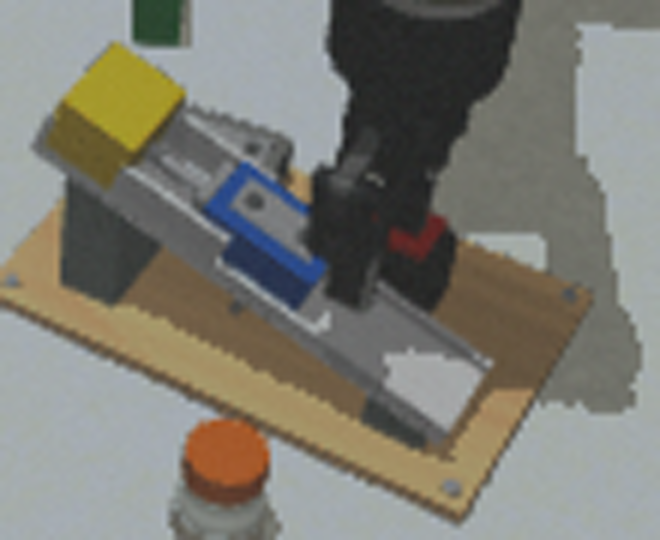

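The block popped out and stands against the catch finger, with its front corner at about (325,270) in the crop. The key is bottomed at 12.6 N. I'll hold, then check that it is standing still.

>>> drive_tool(offset=[[0, 0, 0], [0, 0, 0], [0, 0, 0], [0, 0, 0], [0, 0, 0], [0, 0, 0], [0, 0, 0], [0, 0, 0], [0, 0, 0], [0, 0, 0]], turn=[[0, 0, 0], [0, 0, 0], [0, 0, 0], [0, 0, 0], [0, 0, 0], [0, 0, 0], [0, 0, 0], [0, 0, 0], [0, 0, 0], [0, 0, 0]], hand=[0.6, 0.6, 0.6, 0.6, 0.6, 0.6, 0.6, 0.6, 0.6, 0.6])

```text
time_s: 9.05
position: [0.5939, 0.2133, 0.0565]
tool_rot: [[0.383, 0.924, 0.001], [0.924, -0.383, 0.0], [0.001, 0.001, -1.0]]
ft_force: [-4.0, -0.2, 12.7]
grip_width: 0.0512
gripper_force: 7.3
```

```bash
python3 - <<'E'
from h import *
import cv2
v=np.load('v.npy');togo(v,(.048,.029,.055))
i=cv2.resize(get_image("scene")[175:265,330:440],None,fx=6,fy=6,interpolation=cv2.INTER_CUBIC)
cv2.imwrite("pics/c4.png",i)
d=cv2.absdiff(cv2.imread("pics/c3.png"),i).max(2);print("max diff",d.max(),(d>40).sum(), "block region",d[150:310,200:340].max())
E
```

```text
t 9.05 pos [0.5939 0.2133 0.0565] d mm [-1.9  0.9 -1.5] shift [ 0.003 -0.054  0.037] shift in goal axes [ 0.003 -0.054  0.038] turn [ 0.008 -0.008 -0.022] F [-3.99 -0.25 12.75] w 0.0512 q [ 9.  39.  74.3  0.  66.6 31.5]
max diff 10 0 block region 8
```

Nothing has moved between the two pictures, and the force is steady. I'm handing the job in.

```bash
python3 -c "
from rig import env
print(env.close_job())"
```

```text
the job is handed in; nothing more can be done
None
```

I handed the job in at about 9 s: one finger holds the red key fully down, and the popped-out block stood still on the chute against the other finger in my last check.

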